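Wedge the row of terminals tight in its cradle

ROBOT

A 6-joint arm with a two-finger parallel gripper is mounted at the origin on the work surface. World frame = base frame: x ahead of the robot, y to its left, z up, the work surface at z = 0. Lengths are in m, angles in rad, forces in N, time in s.
With the tool pointing down it reaches from about 0.275 to 0.775 m from the base axis. Payload 14.6 kg.
Tool frame: the origin (TCP) lies midway between the tips of the shut fingers; the grasp point (between the pads) lies 19 mm behind it; z points along the fingers, y is the direction in which the jaws open and shut (so a half turn about z gives the same grasp; the last joint's range is limited). The gripper opens to 85 mm and grips with 20 to 120 N. Pads are 22 mm wide; open, the fingers measure 114 mm over their backs; the gripper's body (76 mm by 85 mm) begins 54 mm behind the grasp point. The pads swing forward as they close: fully open they stand 13 mm farther back than shut.
Start: joints at [-1.345, 0.263, -0.048, 1.259, 0, 1.415], TCP at [0.195, -0.487, 0.231] pointing down, gripper open.
Joint ranges: [-2.65, 2.65], [-0.89, 1.7], [-1.18, 1.37], [-2.13, 2.11], [-1.35, 1.29], [-3.14, 3.14]. Speed limits (rad/s): [1.89, 1.89, 2.57, 2.79, 3.14, 3.14].

INTERFACE

Orientations are given as a rotation vector (axis times angle).
In Python, from station import read_state, camera, manip, recognise, place_of gives the robot as it stands.
- The arm moves only by the tool move_arm, never from a script. Its argument "commands" is a list that holds one entry, the list of rows, each a list of 7 numbers: the turn, a rotation vector about the tool's x, y, z in units of 5 degrees (1.0 is 5 degrees), then the shift along the tool's x, y, z in cm, then the gripper command: -1 is fully open, 1 is shut, values between are in proportion. In form: [[[wx, wy, wz, dx, dy, dz, claw], ...]]. A call has 1 to 12 rows; each row shifts and turns the pose as measured when the row begins, along the tool's axes as they then stand; what a row does not reach is not made up. A row lasts 1/10 s, in which the tool goes at most 50 mm and 8.59 degrees, less where a joint would pass 70% of its speed; a pose out of reach is approached as far as the arm can. A call with a gripper value outside its range is refused whole. The fingers move at their own pace and stop on an object; the grip force is fixed at half the most. Time passes only in rows, so rows that do not move let the fingers close. It gives the time, the measured TCP pose, the force and the opening at its end, in the units of the state.
- read_state(): the state, without advancing time (a new reading comes with each control period).
- camera(name): name is "side" or "top"; returns a dict with "frame" (384x512x3 uint8, blue, green, red), "z_map" (384x512 float32, m along the optical axis (not along the pixel's ray), 0 where there is no reading), "fx", "fy", "cx", "cy" (pixels), "dist_coeffs" ([k1, k2, p1, p2, k3] as OpenCV has them; the pictures are not rectified), "R" (3x3) and "t" (3): a world point X has camera coordinates R X + t. Camera axes: x right, y down, z forward; pixel columns grow to the right and rows downward; lengths in m; the calibration is good to about 2 mm. A picture is of the moment at which its call begins.
- manip.sign_off(): hands the job in, once; it reports no verdict.
Trained networks look in a picture, given as the dict that the camera call returned (one of the last four; its "shot" number tells which), for a name from the list of things; names that differ only in an ending like _2 or _b are one class to them, and where a whole thing is asked for, a point or a joint stands for the part that bears it (a point fixed in the world has none). Each returns a list of dicts, best first, with "confidence" (0 to 1); they miss things now and then, are a little off and sometimes report something else, mostly with a low value. They report only what shows in the picture. A call takes as long as a camera call. They do not tell look-alikes from the thing itself.
- recognise(label, picture): "position" ([column, row] in pixels, amid what is visible of it).
- place_of(label, picture): "position" ([column, row] in pixels: a listed point, or the origin of a listed thing).
The state is a dict: "time_s": time; "q": joint angles; "qvel": joint speeds; "joint_efforts": joint torques, N m; "tool_pos": TCP position; "eef_rot": TCP orientation; "ft_force": force on the tool from outside, world axes, zero at the start; "torque": the same for the moment, N m; "gripper_width": finger opening in m.
Only numpy, scipy, OpenCV 4.12 (cv2) and the standard library are available. Lean on these libraries where they do the work, as an engineer would, in place of code of your own. Each camera call takes 0.05 s, during which the arm holds its last target. There are 200 camera calls.

TASK

Take the tapered wooden wedge by its grip block and push it, thin edge down, into the gap left at the end of the row of white terminals in the grey cradle, until its foot is on the cradle floor and the row is squeezed up tight. Use the wedge, not the two straight-sided blocks, and let go of it.

Things in the scene. Friction and masses are not known exactly. Their poses are not given: they have to be found in the camera images.
- cradle: Grey steel open cradle, fixed; 122 (x) by 232 (y) mm outside. Origin: centre of its underside, on the bench; z up. Floor 8 mm thick. End walls at y = +/-104 to 116 mm rise 58 mm above the bench, low side walls at x = +/-53 to 61 mm rise 26 mm. Three loose white terminals stand in a row along its y axis with a few mm of slack between them; the gap for the wedge is at the -y end.
- slot (a point): Point on the cradle floor (8 mm above the bench) in the middle of the wedge's final place: x = 0, y = -81 mm in the cradle's frame, axes as the cradle's. The gap runs from the cradle's -y end wall, 23 mm to the -y side of this point, to terminal unit_c: 33 to 38 mm wide at the start, 46 mm once the row is tight.
- unit_c: White terminal beside the gap, like the other two: 100 (x) by 54 (y) by 50 (z) mm, 0.25 to 0.45 kg, loose on the cradle floor, axes along the cradle's. Origin: centre of its underside; its face at y = -27 mm bounds the gap. It and the others slide along +y when pushed; in the tight row its origin lies at y = -31 mm in the cradle's frame, 50 mm from the slot point.
- wedge: Pale wooden wedge, 0.09 kg, standing on its thin edge. Origin: centre of its foot. Body 70 mm long (x), 51 high, 18 thick (y) at the foot, widening evenly on both y sides to 45 at the top; on it a grip block 40 (x) by 26 (y) mm, to 95 mm height. Goes in x along the cradle's x, either way round; pushing it home takes up to 20 N. Two bystanders, same grip, have straight sides 54 and 24 mm apart.
Not all that is in view belongs to the job. Leave any purple or turquoise look-alike of the wedge alone.

How it is judged:
At the end, for the whole second after the job is handed in: Wedge in the gap: foot within 5 mm of the cradle floor, upright within 10 degrees, along the cradle's x within 14 degrees and within 25 mm of its middle; the terminal beside it flat (7 degrees, 6 mm) and within 3.5 mm of its place in the tight row; at rest (z of wedge in the frame of cradle below 0.013 m and y of wedge in the frame of cradle between -0.098 and -0.066 m and x of wedge in the frame of cradle between -0.025 and 0.025 m and angle between wedge's own z axis and vertical below 0.17 rad and angle between the x axis of wedge and the x axis of cradle, either way round below 0.25 rad and y of unit_c in the frame of cradle above -0.0345 m and angle between unit_c's own z axis and vertical below 0.12 rad and z of unit_c in the frame of cradle below 0.014 m and linear speed of wedge below 0.02 m/s); the robot touches nothing.
It also fails if it takes over 48 s, if anything falls off the work surface, if the arm or the gripper's body presses on something with over 40 N, if the wrist force passes 120 N, or if a joint passes its speed limit or range.

## Working session

There is one attempt and no reset: what is moved stays moved. The work goes in short steps, Python scripts to look and compute and a tool call to move; the robot and the scene stay as the last step left them, time stands still between calls to the robot, and variables do not carry over. Pictures are saved under pics/ and viewed, about 8 in all and at most 12, crops included, and the job is handed in when it is done.

Besides the shell and the picture viewer there is one more tool, called after "Request:" in YAML: its name, and indented under it one key for each argument. move_arm: Moves the arm, as the interface text tells. Its arguments: {"type":"object","properties":{"commands":{"type":"array","items":{"type":"array","items":{"type":"array","items":{"type":"number"}}}}},"required":["commands"]}

```bash
mkdir -p pics; cat > h.py <<'E'
import numpy as np, cv2
from station import read_state, camera, manip, recognise, place_of
def cloud(c):
    h,w=c['z_map'].shape
    K=np.array([[c['fx'],0,c['cx']],[0,c['fy'],c['cy']],[0,0,1.]])
    g=np.stack(np.meshgrid(np.arange(w),np.arange(h)),-1).reshape(-1,1,2).astype(float)
    n=cv2.undistortPoints(g,K,np.array(c['dist_coeffs'],float)).reshape(h,w,2)
    z=c['z_map'].astype(float)
    P=np.dstack([n*z[...,None],z])
    P=(P-np.array(c['t']))@np.array(c['R'])
    P[z==0]=np.nan
    return P
E
python3 - <<'E'
from h import *
s=read_state(); print(s)
for n in('top','side'):
    c=camera(n); P=cloud(c); cv2.imwrite(f'pics/{n}0.png',c['frame'])
    np.savez(f'{n}0.npz',P=P,f=c['frame'])
    for l in('cradle','unit_c','wedge'):
        for r in recognise(l,c)[:5]: 
            u,v=map(int,r['position']); print(n,l,r['position'],round(r['confidence'],2),P[v,u].round(3))
    for r in place_of('slot',c)[:2]+place_of('wedge',c)[:5]: print(n,r)
E
```

```text
{'time_s': 0.0, 'q': array([-1.34532044e+00,  2.63548351e-01, -4.89151729e-02,  1.25939683e+00,
        3.89102687e-06,  1.41547970e+00]), 'qvel': array([ 0.00174054, -0.00030598,  0.00033352, -0.00058154,  0.00191591,
        0.00016821]), 'joint_efforts': array([ 5.68634030e-03, -6.37609577e+01,  3.84568083e+01,  1.37944910e-02,
        1.08521861e-04, -1.29796274e-05]), 'tool_pos': array([ 0.19504855, -0.48714148,  0.2308199 ]), 'eef_rot': array([-3.08377765e+00, -5.94338886e-01,  5.24928644e-05]), 'ft_force': array([ 0.07622458,  0.37056715, -0.37406394]), 'torque': array([-0.043671  , -0.03604442,  0.01183444]), 'gripper_width': 0.08546377564843734}
top cradle [207.5, 217.1] 0.58 [0.602 0.052 0.058]
top unit_c [197.1, 210.0] 0.66 [0.617 0.074 0.061]
top wedge [264.8, 115.6] 0.93 [ 0.826 -0.069  0.092]
top wedge [335.4, 129.6] 0.63 [ 0.799 -0.227  0.088]
top wedge [302.8, 212.2] 0.56 [ 0.613 -0.152  0.094]
top {'position': [215.9, 211.0], 'confidence': 0.98}
top {'position': [268.1, 119.9], 'confidence': 0.92}
top {'position': [302.4, 212.5], 'confidence': 0.65}
side cradle [199.0, 190.6] 0.86 [0.584 0.002 0.058]
side unit_c [195.0, 172.3] 0.94 [0.603 0.057 0.058]
side wedge [367.5, 223.9] 0.78 [ 0.8   -0.252  0.063]
side wedge [261.8, 236.0] 0.69 [ 0.614 -0.177  0.07 ]
side wedge [321.9, 167.3] 0.63 [ 0.826 -0.088  0.073]
side {'position': [209.5, 190.5], 'confidence': 0.94}
side {'position': [257.7, 250.5], 'confidence': 0.81}
side {'position': [356.0, 239.1], 'confidence': 0.7}
side {'position': [319.9, 183.3], 'confidence': 0.68}
```

View pics/top0.png

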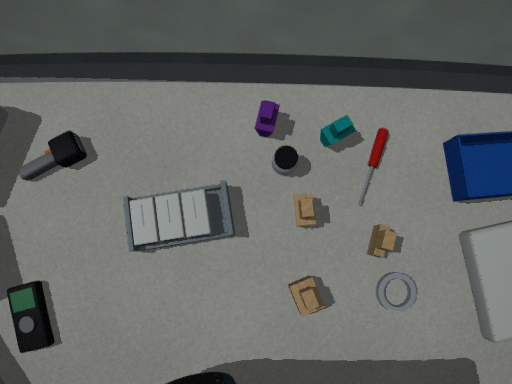

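View pics/side0.png

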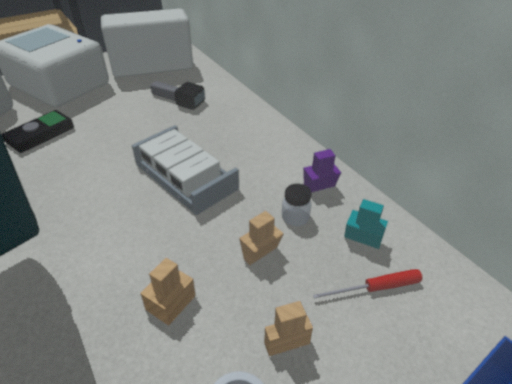

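Both views show the grey cradle at top (180,218), with the gap at its right (-y) end. Candidates in the top view are wood at (305,210), (306,296) and (381,240), purple at (266,118), and turquoise at (338,130). The two coloured ones are look-alikes to leave alone. I'll measure the three wooden ones and view one close crop.

```bash
python3 - <<'E'
from h import *
T=np.load('top0.npz');S=np.load('side0.npz')
P=np.concatenate([T['P'].reshape(-1,3),S['P'].reshape(-1,3)])
src=np.r_[np.zeros(T['P'].size//3),np.ones(S['P'].size//3)]
def rect(p): 
    (c,(w,h),a)=cv2.minAreaRect((p*1000).astype(np.float32)); 
    b=cv2.boxPoints((c,(w,h),a)); e=b[1]-b[0]; f=b[2]-b[1]; 
    l=e if np.linalg.norm(e)>np.linalg.norm(f) else f
    return np.round(c,1),sorted([round(w,1),round(h,1)]),round(np.degrees(np.arctan2(l[1],l[0]))%180,1)
for u,v in((305,210),(306,296),(381,240)):
    c=T['P'][v,u]; m=np.linalg.norm(P[:,:2]-c[:2],axis=1)<.065
    print((u,v),c.round(3))
    for k in(0,1):
        q=P[m&(src==k)]
        for lo,hi in((.088,.105),(.043,.06),(.006,.042)):
            w=q[(q[:,2]>lo)&(q[:,2]<hi)]
            if len(w)>8: print(' ',['top','side'][k],lo,len(w),w[:,2].mean().round(4),rect(w[:,:2]))
# cradle
c=np.array([.6,.07]); m=(np.linalg.norm(P[:,:2]-[.6,.1],axis=1)<.2)
for k in(0,1):
    q=P[m&(src==k)]
    for lo,hi in((.02,.075),(.05,.075)):
        w=q[(q[:,2]>lo)&(q[:,2]<hi)]; print('cradle',k,lo,len(w),rect(w[:,:2]))
f=S['f'][190:362,130:330]; cv2.imwrite('pics/crop.png',cv2.resize(f,None,fx=3.5,fy=3.5,interpolation=cv2.INTER_CUBIC))
E
```

```text
(305, 210) [ 0.617 -0.158  0.097]
  top 0.088 242 0.0954 (array([ 624.8, -161.7]), [26.2, 40.3], np.float32(6.2))
  top 0.043 353 0.0521 (array([ 624.7, -162.1]), [45.0, 70.1], np.float32(6.0))
  side 0.088 293 0.0942 (array([ 623.7, -164.1]), [26.2, 40.8], np.float32(6.2))
  side 0.043 491 0.0513 (array([ 624.2, -164.1]), [45.2, 71.4], np.float32(6.3))
  side 0.006 328 0.025 (array([ 623.3, -163.8]), [39.3, 70.0], np.float32(5.9))
(306, 296) [ 0.441 -0.16   0.094]
  top 0.088 256 0.0954 (array([ 433.9, -168.5]), [26.7, 39.4], np.float32(24.9))
  top 0.043 530 0.0507 (array([ 433.9, -168.2]), [55.2, 70.5], np.float32(23.2))
  top 0.006 75 0.0235 (array([ 440.4, -146.9]), [41.7, 84.9], np.float32(164.9))
  side 0.088 421 0.0945 (array([ 433.8, -169.1]), [27.6, 41.0], np.float32(22.3))
  side 0.043 834 0.0504 (array([ 433.7, -168.7]), [56.6, 70.8], np.float32(22.1))
  side 0.006 646 0.0243 (array([ 429. , -187.9]), [43.2, 88.6], np.float32(165.4))
(381, 240) [ 0.556 -0.323  0.084]
  top 0.088 240 0.095 (array([ 556.4, -336. ]), [24.9, 40.3], np.float32(165.0))
  top 0.043 182 0.0506 (array([ 556.5, -336.1]), [26.1, 70.9], np.float32(163.9))
  top 0.006 158 0.0245 (array([ 555.7, -318.4]), [39.3, 74.2], np.float32(1.4))
  side 0.088 496 0.0946 (array([ 556.3, -337.4]), [26.8, 40.4], np.float32(164.9))
  side 0.043 414 0.0506 (array([ 556.4, -337.9]), [26.1, 70.0], np.float32(163.4))
  side 0.006 536 0.0244 (array([ 550.4, -346.5]), [23.4, 72.9], np.float32(146.1))
cradle 0 0.02 4905 (array([605.4, 118.8]), [124.0, 232.3], np.float32(100.5))
cradle 0 0.05 4038 (array([605.2, 118.8]), [123.8, 231.9], np.float32(100.3))
cradle 1 0.02 4574 (array([605.6, 116.9]), [124.3, 236.0], np.float32(100.0))
cradle 1 0.05 2872 (array([605.5, 117. ]), [122.6, 236.1], np.float32(100.4))
```

View pics/crop.png

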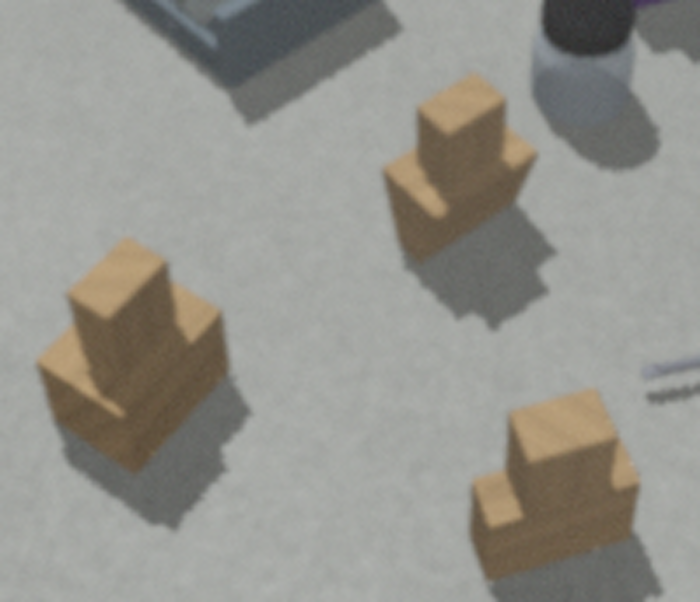

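The three wooden pieces sit upright in this crop. The upper one at crop (460,170), which is top (305,210), narrows downward and measures 45 mm wide at the body top, so it is the wedge. The ones at crop (130,370) and (560,490) are the straight 54 and 24 mm blocks. I'll now move above the wedge.

Request:
move_arm:
  commands:
    - [[0, 0, 0, 4.3, -1.2, 0, -1], [0, 0, 0, 4.3, -1.2, 0, -1], [0, 0, 0, 4.3, -1.2, 0, -1], [0, 0, 0, 4.3, -1.2, 0, -1], [0, 0, 0, 4.3, -1.2, 0, -1], [0, 0, 0, 4.3, -1.2, 0, -1], [0, 0, 0, 4.3, -1.2, 0, -1], [0, 0, 0, 4.3, -1.2, 0, -1], [0, 0, 0, 4.3, -1.2, 0, -1], [0, 0, 0, 4.3, -1.2, 0, -1], [0, 0, 0, 4.3, -1.2, 0, -1], [0, 0, 0, 4.3, -1.2, 0, -1]]

```text
time_s: 1.8
tool_pos: [0.6343, -0.1534, 0.2315]
eef_rot: [3.084, 0.58, 0.002]
ft_force: [0.6, -0.5, 1.1]
gripper_width: 0.0853
```

Request:
move_arm:
  commands:
    - [[0, 0, -1.7, 0, 0, 0, -1], [0, 0, -1.7, 0, 0, 0, -1], [0, 0, -1.7, 0, 0, 0, -1], [0, 0, -1.7, 0, 0, 0, -1], [0, 0, -1.7, 0, 0, 0, -1], [0, 0, -1.7, 0, 0, 0, -1], [0, 0, -1.7, 0, 0, 0, -1], [0, 0, -1.7, 0, 0, 0, -1], [0, 0, -1.7, 0, 0, 0, -1], [0, 0, -1.7, 0, 0, 0, -1], [0, 0, -1.7, 0, 0, 0, -1], [0, 0, -1.7, 0, 0, 0, -1]]

```text
time_s: 3.0
tool_pos: [0.6391, -0.1477, 0.2281]
eef_rot: [-1.458, -2.783, 0.002]
ft_force: [-0.0, 0.0, -0.8]
gripper_width: 0.0857
```

```bash
cat >> h.py <<'E'
from scipy.spatial.transform import Rotation as Ro
def go(p,ang):
    "remaining turn (5deg units) and shift (cm) in tool axes; ang = world angle of tool x, deg"
    s=read_state(); R=Ro.from_rotvec(s['eef_rot'])
    a=np.radians(ang); G=Ro.from_matrix(np.array([[np.cos(a),np.sin(a),0],[np.sin(a),-np.cos(a),0],[0,0,-1.]]))
    print('t',round(s['time_s'],2),'pos',s['tool_pos'].round(4),'q',s['q'].round(2),'F',s['ft_force'].round(1),'w',round(s['gripper_width'],4))
    print('turn',(np.degrees((R.inv()*G).as_rotvec())/5).round(2),'shift cm',(R.inv().apply(np.array(p)-s['tool_pos'])*100).round(2))
E
python3 - <<'E'
from h import *
go([.6243,-.163,.16],186.1)
E
```

```text
t 3.0 pos [ 0.6391 -0.1477  0.2281] q [-0.35  0.5   0.32  1.39 -0.    0.61] F [-0.   0.  -0.8] w 0.0857
turn [ -0.02  -0.   -12.28] shift cm [-0.41 -2.08  6.82]
```

Request:
move_arm:
  commands:
    - [[0, 0, -1.7, 0, 0, 0, -1], [0, 0, -1.7, 0, 0, 0, -1], [0, 0, -1.7, 0, 0, 0, -1], [0, 0, -1.7, 0, 0, 0, -1], [0, 0, -1.7, 0, 0, 0, -1], [0, 0, -1.7, 0, 0, 0, -1], [0, 0, -1.7, 0, 0, 0, -1], [0, 0, 0, 0, 0, 0, -1]]

```text
time_s: 3.8
tool_pos: [0.6391, -0.1477, 0.2274]
eef_rot: [0.137, -3.137, 0.001]
ft_force: [-0.4, -0.2, 0.3]
gripper_width: 0.0856
```

```bash
python3 - <<'E'
from h import *
go([.6243,-.163,.16],186.1)
E
```

```text
t 3.8 pos [ 0.6391 -0.1477  0.2274] q [-0.35  0.5   0.32  1.39 -0.   -0.44] F [-0.4 -0.2  0.3] w 0.0856
turn [-0.01 -0.02 -0.22] shift cm [ 1.59 -1.39  6.75]
```

Request:
move_arm:
  commands:
    - [[0, 0, -0.2, 0.8, -0.7, 2, -1], [0, 0, 0, 0.8, -0.7, 2, -1], [0, 0, 0, 0, 0, 2, -1], [0, 0, 0, 0, 0, 0, -1], [0, 0, 0, 0, 0, 0, -1]]

```text
time_s: 4.3
tool_pos: [0.6244, -0.1637, 0.1666]
eef_rot: [0.133, -3.138, 0.002]
ft_force: [-0.4, 0.4, 0.2]
gripper_width: 0.086
```

```bash
python3 - <<'E'
from h import *
go([.6243,-.163,.058],186.1)
E
```

```text
t 4.3 pos [ 0.6244 -0.1637  0.1666] q [-0.38  0.49  0.14  1.22 -0.   -0.47] F [-0.4  0.4  0.2] w 0.086
turn [-0.01 -0.01 -0.25] shift cm [-0.    0.09 10.86]
```

Request:
move_arm:
  commands:
    - [[0, 0, -0.4, 0, 0.1, 2.5, -1], [0, 0, 0, 0, 0, 2.5, -1], [0, 0, 0, 0, 0, 2.5, -1], [0, 0, 0, 0, 0, 2.2, -1], [0, 0, 0, 0, 0, 1.0, -1], [0, 0, 0, 0, 0, 0, -1]]

```text
time_s: 4.9
tool_pos: [0.6293, -0.1637, 0.0635]
eef_rot: [-0.175, 3.128, -0.009]
ft_force: [0.3, 1.2, 0.4]
gripper_width: 0.0856
```

```bash
python3 - <<'E'
from h import *
go([.6243,-.163,.058],186.1)
E
```

```text
t 4.9 pos [ 0.6293 -0.1637  0.0635] q [-0.38  0.55 -0.04  0.96 -0.   -0.49] F [0.3 1.2 0.4] w 0.0856
turn [-0.07  0.1   0.06] shift cm [0.49 0.13 0.54]
```

Now trim the position and close.

Request:
move_arm:
  commands:
    - [[0, 0, 0, 0.5, 0.1, 0.6, -1], [0, 0, 0, 0, 0, 0, -1], [0, 0, 0, 0, 0, 0, 1], [0, 0, 0, 0, 0, 0, 1], [0, 0, 0, 0, 0, 0, 1], [0, 0, 0, 0, 0, 0, 1], [0, 0, 0, 0, 0, 0, 1], [0, 0, 0, 0, 0, 0, 1], [0, 0, 0, 0, 0, 0, 1], [0, 0, 0, 0, 0, 0, 1]]

```text
time_s: 5.9
tool_pos: [0.6261, -0.1641, 0.0617]
eef_rot: [-0.172, 3.123, -0.013]
ft_force: [-0.4, 0.1, -0.3]
gripper_width: 0.0255
```

```bash
python3 - <<'E'
from h import *
go([.6243,-.163,.058],186.1)
E
```

```text
t 5.9 pos [ 0.6261 -0.1641  0.0617] q [-0.38  0.55 -0.06  0.95 -0.   -0.49] F [-0.4  0.1 -0.3] w 0.0255
turn [-0.1   0.16  0.04] shift cm [0.18 0.13 0.37]
```

Request:
move_arm:
  commands:
    - [[0, 0, 0, 0, 0, -2.5, 1], [0, 0, 0, 0, 0, -2.5, 1], [0, 0, 0, 0, 0, -2.5, 1], [0, 0, 0, 0, 0, -2.5, 1], [0, 0, 0, 0, 0, -1, 1], [0, 0, 0, 0, 0, 0, 1], [0, 0, 0, 0, 0, 0, 1]]

```text
time_s: 6.6
tool_pos: [0.6234, -0.1628, 0.1729]
eef_rot: [-0.172, 3.126, -0.01]
ft_force: [-0.1, 0.2, -1.6]
gripper_width: 0.0254
```

```bash
python3 - <<'E'
from h import *
T=np.load('top0.npz');P=T['P']
# cradle frame fit refinement: axes 10.3deg
th=np.radians(10.3);C=np.array([.6054,.118])
X=np.array([np.cos(th),np.sin(th)]);Y=np.array([-X[1],X[0]])
for n in('top0.npz','side0.npz'):
    P=np.load(n)['P'].reshape(-1,3); d=P[:,:2]-C; l=np.c_[d@X,d@Y]*1000
    m=(abs(l[:,0])<45)&(abs(l[:,1])<125)
    w=l[m&(P[:,2]>.052)&(P[:,2]<.066)]; h=np.histogram(w[:,1],np.arange(-124,126,4))
    print(n,list(zip(h[1].astype(int),h[0])))
    f=(abs(l[:,0])<75)&(abs(l[:,1])<122)&(P[:,2]>.045)&(P[:,2]<.07)
    for y0 in(-110,110):
        e=l[f&(abs(l[:,1]-y0)<8)]; print(y0,'x range',np.percentile(e[:,0],[1,99]).round(1),'y',np.percentile(e[:,1],[2,98]).round(1), 'slope deg',np.degrees(np.polyfit(e[:,0],e[:,1],1)[0]).round(2))
print(C-.086*Y, C-.081*Y)
go([*(C-.0855*Y),.165],190.3)
E
```

```text
top0.npz [(np.int64(-124), np.int64(0)), (np.int64(-120), np.int64(0)), (np.int64(-116), np.int64(65)), (np.int64(-112), np.int64(74)), (np.int64(-108), np.int64(73)), (np.int64(-104), np.int64(14)), (np.int64(-100), np.int64(0)), (np.int64(-96), np.int64(0)), (np.int64(-92), np.int64(0)), (np.int64(-88), np.int64(0)), (np.int64(-84), np.int64(0)), (np.int64(-80), np.int64(0)), (np.int64(-76), np.int64(0)), (np.int64(-72), np.int64(0)), (np.int64(-68), np.int64(42)), (np.int64(-64), np.int64(76)), (np.int64(-60), np.int64(78)), (np.int64(-56), np.int64(73)), (np.int64(-52), np.int64(71)), (np.int64(-48), np.int64(76)), (np.int64(-44), np.int64(77)), (np.int64(-40), np.int64(73)), (np.int64(-36), np.int64(72)), (np.int64(-32), np.int64(73)), (np.int64(-28), np.int64(76)), (np.int64(-24), np.int64(76)), (np.int64(-20), np.int64(72)), (np.int64(-16), np.int64(42)), (np.int64(-12), np.int64(44)), (np.int64(-8), np.int64(75)), (np.int64(-4), np.int64(76)), (np.int64(0), np.int64(73)), (np.int64(4), np.int64(73)), (np.int64(8), np.int64(77)), (np.int64(12), np.int64(73)), (np.int64(16), np
[... 2439 characters left out ...]
int64(37)), (np.int64(76), np.int64(31)), (np.int64(80), np.int64(45)), (np.int64(84), np.int64(40)), (np.int64(88), np.int64(41)), (np.int64(92), np.int64(38)), (np.int64(96), np.int64(39)), (np.int64(100), np.int64(25)), (np.int64(104), np.int64(54)), (np.int64(108), np.int64(33)), (np.int64(112), np.int64(29)), (np.int64(116), np.int64(4)), (np.int64(120), np.int64(0))]
-110 x range [-60.7  58.4] y [-117.8 -105.9] slope deg -0.15
110 x range [-60.5  60.6] y [102.5 115.9] slope deg -0.37
[0.62077699 0.03338589] [0.61988298 0.03830531]
t 6.6 pos [ 0.6234 -0.1628  0.1729] q [-0.38  0.48  0.14  1.21 -0.   -0.49] F [-0.1  0.2 -1.6] w 0.0254
turn [-0.08  0.11 -0.8 ] shift cm [-1.89 19.58  0.68]
```

Request:
move_arm:
  commands:
    - [[0, 0, 0, -0.4, 3.5, 0, 1], [0, 0, 0, -0.4, 3.5, 0, 1], [0, 0, 0, -0.4, 3.5, 0, 1], [0, 0, 0, -0.4, 3.5, 0, 1], [0, 0, 0, -0.3, 3.0, 0, 1], [0, 0, 0, 0, 1.5, 0, 1], [0, 0, -0.9, 0, 0, 0, 1], [0, 0, 0, 0, 0, 0, 1]]

```text
time_s: 7.4
tool_pos: [0.6181, 0.0296, 0.1604]
eef_rot: [0.295, -3.124, 0.005]
ft_force: [-0.4, -0.4, -1.8]
gripper_width: 0.0252
```

```bash
python3 - <<'E'
from h import *
go([.6207,.0339,.14],190.3)
E
```

```text
t 7.4 pos [0.6181 0.0296 0.1604] q [-0.08  0.45  0.05  1.17 -0.   -0.27] F [-0.4 -0.4 -1.8] w 0.0252
turn [-0.03 -0.05  0.1 ] shift cm [-0.34  0.38  2.04]
```

Request:
move_arm:
  commands:
    - [[0, 0, 0, -0.2, 0.4, 1.0, 1], [0, 0, 0, 0, 0, 0.7, 1], [0, 0, 0, 0, 0, 0, 1], [0, 0, 0, 0, 0, 0, 1]]

```text
time_s: 7.8
tool_pos: [0.6187, 0.0324, 0.1398]
eef_rot: [0.284, -3.122, 0.005]
ft_force: [-0.1, -0.5, -0.9]
gripper_width: 0.0251
```

```bash
python3 - <<'E'
from h import *
go([.6207,.0339,.10],190.3)
c=camera('side');P=cloud(c)
cv2.imwrite('pics/side1.png',cv2.resize(c['frame'][90:260,100:320],None,fx=3.5,fy=3.5,interpolation=cv2.INTER_CUBIC))
hsv=cv2.cvtColor(c['frame'],cv2.COLOR_BGR2HSV)
th=np.radians(10.3);C=np.array([.6054,.118]);X=np.array([np.cos(th),np.sin(th)]);Y=np.array([-X[1],X[0]])
m=(hsv[...,0]>8)&(hsv[...,0]<24)&(hsv[...,1]>80)&(np.linalg.norm(P[...,:2]-[.62,.034],axis=-1)<.07)&(P[...,2]>.05)
p=P[m]; l=np.c_[(p[:,:2]-C)@X,(p[:,:2]-C)@Y]*1000; z=p[:,2]*1000
for a in range(int(z.min())//6*6,int(z.max()),6):
    k=(z>=a)&(z<a+6)
    if k.sum()>5: print(a,k.sum(),np.percentile(l[k],[3,97],axis=0).round(1).tolist())
E
```

```text
t 7.8 pos [0.6187 0.0324 0.1398] q [-0.08  0.47  0.02  1.13 -0.   -0.26] F [-0.1 -0.5 -0.9] w 0.0251
turn [-0.03 -0.08  0.02] shift cm [-0.25  0.12  3.98]
90 7 [[-41.0, -100.9], [1.9, -86.4]]
96 13 [[-40.0, -102.6], [5.6, -91.0]]
102 9 [[-41.0, -103.8], [-3.3, -80.8]]
114 9 [[-38.9, -107.2], [17.1, -79.6]]
120 7 [[-37.8, -108.8], [16.9, -83.4]]
126 149 [[-38.4, -109.3], [25.7, -72.6]]
132 30 [[-38.4, -101.4], [15.6, -71.8]]
144 8 [[-22.9, -100.1], [-17.1, -82.9]]
150 6 [[-22.7, -110.4], [1.0, -85.2]]
156 6 [[-23.0, -99.2], [-17.5, -88.2]]
168 14 [[-22.6, -99.8], [-13.1, -81.9]]
174 20 [[-21.4, -98.1], [-7.9, -79.9]]
```

View pics/side1.png

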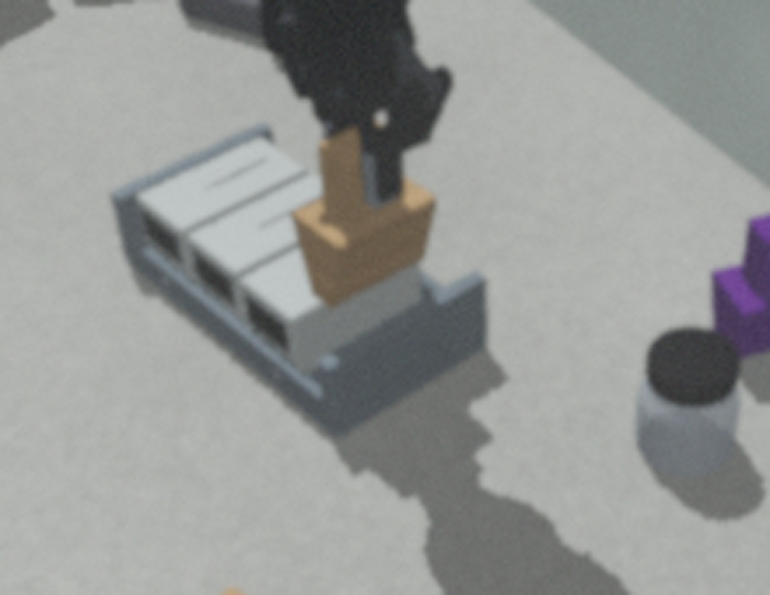

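The crop shows the wedge held upright at (365,245), foot above the gap between unit_c and the end wall (420,290). It's lined up along the cradle x. Descending into the gap.

Request:
move_arm:
  commands:
    - [[0, 0, 0, -0.2, 0.2, 1.5, 1], [0, 0, 0, 0, 0, 1.5, 1], [0, 0, 0, 0, 0, 0.8, 1], [0, 0, 0, 0, 0, 0, 1]]

```text
time_s: 8.25
tool_pos: [0.621, 0.0337, 0.1018]
eef_rot: [0.28, -3.125, 0.006]
ft_force: [0.1, 0.3, -1.0]
gripper_width: 0.0254
```

```bash
python3 - <<'E'
from h import *
go([.6207,.0339,.09],190.3)
E
```

```text
t 8.25 pos [0.621  0.0337 0.1018] q [-0.07  0.49 -0.05  1.04 -0.   -0.25] F [ 0.1  0.3 -1. ] w 0.0254
turn [-0.04 -0.05 -0.01] shift cm [0.02 0.03 1.18]
```

Request:
move_arm:
  commands:
    - [[0, 0, 0, 0, 0, 0.6, 1], [0, 0, 0, 0, 0, 0.6, 1], [0, 0, 0, 0, 0.05, 0.4, 1], [0, 0, 0, 0, 0, 0, 1]]

```text
time_s: 8.65
tool_pos: [0.6216, 0.0339, 0.0861]
eef_rot: [0.28, -3.127, 0.006]
ft_force: [-0.8, 0.6, -0.6]
gripper_width: 0.0251
```

Request:
move_arm:
  commands:
    - [[0, 0, 0, 0, 0.1, 0.4, 1], [0, 0, 0, 0, 0.1, 0.4, 1], [0, 0, 0, 0, 0.1, 0.4, 1]]

```text
time_s: 8.95
tool_pos: [0.6221, 0.0365, 0.0746]
eef_rot: [-0.279, 3.129, -0.008]
ft_force: [0.6, -0.1, 5.7]
gripper_width: 0.0252
```

```bash
python3 - <<'E'
from h import *
go([.6199,.0388,.0697],190.3)
E
```

```text
t 8.95 pos [0.6221 0.0365 0.0746] q [-0.07  0.51 -0.09  0.97 -0.01 -0.25] F [ 0.6 -0.1  5.7] w 0.0252
turn [-0.06 -0.   -0.02] shift cm [0.17 0.27 0.48]
```

Request:
move_arm:
  commands:
    - [[0, 0, 0, 0, 0.1, 0.4, 1], [0, 0, 0, 0, 0.1, 0.4, 1], [0, 0, 0, 0, 0.05, 0.4, 1], [0, 0, 0, 0, 0, 0.3, 1]]

```text
time_s: 9.35
tool_pos: [0.623, 0.0382, 0.0692]
eef_rot: [-0.279, 3.119, -0.015]
ft_force: [-13.0, -0.6, 33.1]
gripper_width: 0.0255
```

```bash
python3 - <<'E'
from h import *
go([.6199,.0388,.0697],190.3)
E
```

```text
t 9.35 pos [0.623  0.0382 0.0692] q [-0.07  0.51 -0.11  0.94 -0.01 -0.24] F [-13.   -0.6  33.1] w 0.0255
turn [-0.12  0.11 -0.02] shift cm [ 0.29  0.11 -0.05]
```

Position matches the home height, and 33 N suggests the foot is on the floor. Release and retreat.

Request:
move_arm:
  commands:
    - [[0, 0, 0, 0, 0, 0, -0.3], [0, 0, 0, 0, 0, 0, -0.3], [0, 0, 0, 0, 0, 0, -0.3], [0, 0, 0, 0, 0, 0, -0.3], [0, 0, 0, 0, 0, 0, -0.3], [0, 0, 0, 0, 0, -1, -0.3], [0, 0, 0, 0, 0, -2, -0.3], [0, 0, 0, 0, 0, -4, -0.3], [0, 0, 0, 0, 0, -4, -0.3], [0, 0, 0, 3, 0, -4, -0.3], [0, 0, 0, 4, 0, 0, -0.3], [0, 0, 0, 4, 0, 0, -0.3]]

```text
time_s: 10.55
tool_pos: [0.5136, 0.0206, 0.2241]
eef_rot: [-0.281, 3.119, -0.014]
ft_force: [-0.1, -0.7, -1.4]
gripper_width: 0.0557
```

```bash
python3 - <<'E'
from h import *
go([.6199,.0388,.0697],190.3)
th=np.radians(10.3);C=np.array([.6054,.118]);X=np.array([np.cos(th),np.sin(th)]);Y=np.array([-X[1],X[0]])
for n in('top','side'):
    c=camera(n);P=cloud(c)
    l=np.dstack([(P[...,:2]-C)@X,(P[...,:2]-C)@Y,P[...,2]])*1000
    hsv=cv2.cvtColor(c['frame'],cv2.COLOR_BGR2HSV)
    w=(hsv[...,0]>8)&(hsv[...,0]<24)&(hsv[...,1]>60)&(abs(l[...,0])<60)&(abs(l[...,1]+81)<40)
    for lo,hi in((95,115),(50,68)):
        q=l[w&(l[...,2]>lo)&(l[...,2]<hi)]
        if len(q)>5: print(n,len(q),'z',np.median(q[:,2]).round(1),cv2.minAreaRect(q[:,:2].astype(np.float32)))
    s=(abs(l[...,0])<45)&(abs(l[...,1])<118)&(l[...,2]>50)&(l[...,2]<66)&(hsv[...,1]<40)
    q=l[s]; h=np.histogram(q[:,1],np.arange(-118,120,2)); print(list(zip(h[1].astype(int).tolist(),h[0].tolist()))[5:60])
    k=(q[:,1]>-62)&(q[:,1]<-12); print('unit_c top z',np.median(q[k,2]),'slopes',np.linalg.lstsq(np.c_[q[k,:2],np.ones(k.sum())],q[k,2],rcond=None)[0].round(3))
    u,v=((120,160) if n=='top' else(110,90))
    cv2.imwrite(f'pics/{n}2.png',cv2.resize(c['frame'][v:v+110,u:u+145],None,fx=5,fy=5,interpolation=cv2.INTER_CUBIC))
E
```

```text
t 10.55 pos [0.5136 0.0206 0.2241] q [-0.11  0.24 -0.1   1.22 -0.01 -0.29] F [-0.1 -0.7 -1.4] w 0.0557
turn [-0.11  0.1  -0.  ] shift cm [-10.64   0.04  15.54]
top 59 z 103.8 ((15.553681373596191, -80.90454864501953), (25.374683380126953, 10.75419807434082), 79.87812805175781)
top 114 z 60.3 ((25.87197494506836, -81.40077209472656), (44.538551330566406, 24.942964553833008), 80.84347534179688)
[(-108, 17), (-106, 15), (-104, 3), (-102, 0), (-100, 0), (-98, 1), (-96, 1), (-94, 0), (-92, 1), (-90, 0), (-88, 0), (-86, 0), (-84, 0), (-82, 1), (-80, 1), (-78, 0), (-76, 0), (-74, 0), (-72, 0), (-70, 0), (-68, 0), (-66, 0), (-64, 0), (-62, 0), (-60, 1), (-58, 11), (-56, 9), (-54, 9), (-52, 7), (-50, 8), (-48, 5), (-46, 8), (-44, 7), (-42, 7), (-40, 8), (-38, 5), (-36, 7), (-34, 5), (-32, 5), (-30, 5), (-28, 5), (-26, 5), (-24, 4), (-22, 6), (-20, 5), (-18, 5), (-16, 5), (-14, 7), (-12, 5), (-10, 5), (-8, 8), (-6, 10), (-4, 8), (-2, 10), (0, 11)]
unit_c top z 58.542308411694854 slopes [-3.0000e-03  1.3000e-02  5.8996e+01]
side 194 z 102.8 ((-0.39054298400878906, -82.911865234375), (39.555171966552734, 28.35837173461914), 3.4728004932403564)
side 286 z 59.8 ((-0.08369827270507812, -83.12091064453125), (43.523468017578125, 70.0079574584961), 89.62762451171875)
[(-108, 29), (-106, 20), (-104, 9), (-102, 2), (-100, 0), (-98, 2), (-96, 0), (-94, 0), (-92, 0), (-90, 0), (-88, 0), (-86, 0), (-84, 0), (-82, 0), (-80, 0), (-78, 0), (-76, 0), (-74, 0), (-72, 0), (-70, 0), (-68, 0), (-66, 0), (-64, 0), (-62, 6), (-60, 13), (-58, 11), (-56, 11), (-54, 13), (-52, 11), (-50, 12), (-48, 13), (-46, 9), (-44, 14), (-42, 15), (-40, 12), (-38, 16), (-36, 11), (-34, 17), (-32, 10), (-30, 19), (-28, 13), (-26, 16), (-24, 14), (-22, 20), (-20, 37), (-18, 28), (-16, 25), (-14, 19), (-12, 21), (-10, 21), (-8, 14), (-6, 19), (-4, 41), (-2, 25), (0, 21)]
unit_c top z 58.407570047285574 slopes [9.0000e-03 3.8000e-02 5.9742e+01]
```

View pics/side2.png

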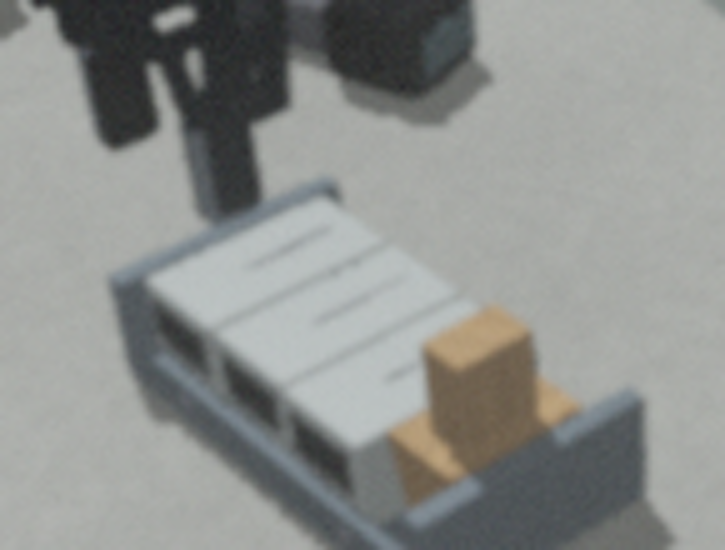

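View pics/top2.png

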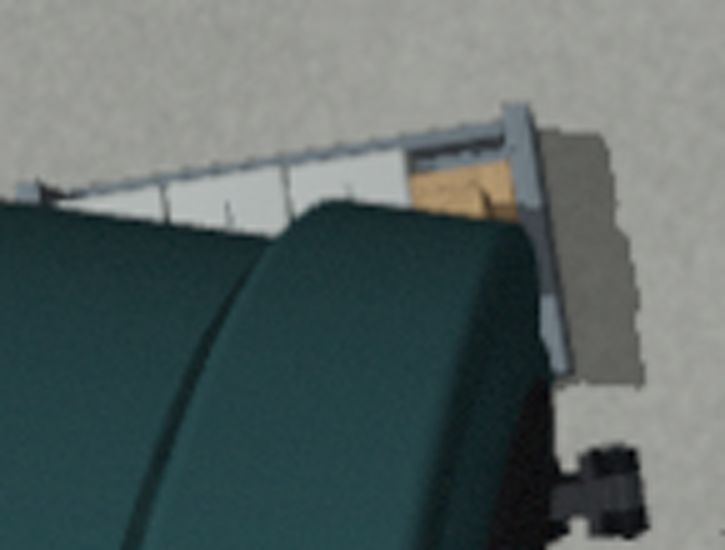

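The side crop shows the wedge seated upright at (480,390) and released, with the row shut tight. In the top crop the arm hides most of it, but the visible wedge (460,190) fills the gap. Wedge height has risen 8 mm over its bench reading, which equals the floor thickness. The unit_c face is at about y = -58 mm, so the row is tight.

```bash
python3 -c "
from h import *
print(manip.sign_off())"
```

```text
the job is handed in; nothing more can be done
None
```

I gripped the tapered wooden wedge by its grip block, pushed it into the gap until it seated, let go, moved the arm clear and handed the job in at about 10.6 s. Of the three wooden pieces, it was the one 45 mm wide at the body top with sides narrowing downward. I left the straight-sided blocks and the coloured look-alikes alone.

| Last check (cradle frame) | Reading | Limit |
|---|---|---|
| Wedge foot height | about 8 mm, judged from its top (103–104 mm, was 95) | below 13 mm |
| Wedge position in y | -81 mm (top camera), -83 mm (side camera) | -98 to -66 mm |
| Wedge position in x | about 0 mm (side camera) | within 25 mm |
| Wedge alignment with cradle x | within about 1° (side camera body top) | 14° |
| unit_c origin in y | about -31 mm, from its face at -58 mm (top camera) | above -34.5 mm |
| Final push force | 33 N at the end of the last push | 120 N at the wrist |

- **Disagreements:** The side camera put unit_c's near edge 2–4 mm further toward -y than the top camera did. The side camera had the same offset at the cradle's end wall, so I went by the top camera.
- **Limited view:** The arm hid most of the wedge in the last top picture. The x reading and the alignment with the cradle therefore come from the side camera alone.
- **Upright:** I judged this by eye from the side picture. unit_c's top measured flat, tilted about 2° at most.

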